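Close the lunch box vents in order

ROBOT

A 7-joint arm with a two-finger parallel gripper is mounted at the origin on the work surface. World frame = base frame: x ahead of the robot, y to its left, z up, the work surface at z = 0. Lengths are in m, angles in rad, forces in N, time in s.
With the tool pointing down it reaches from about 0.425 to 0.875 m from the base axis. Payload 8.4 kg.
Tool frame: the origin (TCP) lies between the finger pads; the fingertips stand 22 mm ahead of it and the grasp point (between the pads) lies 3 mm ahead of it; z points along the fingers, y is the line along which they close (so a half turn about z gives the same grasp; the last joint's range is limited). The gripper opens to 85 mm and grips with 20 to 120 N. Pads are 22 mm wide; open, the fingers measure 114 mm over their backs; the gripper's body (76 mm by 85 mm) begins 54 mm behind the grasp point. The pads swing forward as they close: fully open they stand 13 mm farther back than shut.
Start: joints at [1.221, 0.333, 0.04, 1.465, -0.013, 1.343, -0.059], TCP at [0.161, -0.63, 0.253] pointing down, gripper open.
Joint ranges: [-2.58, 2.58], [-0.38, 2.09], [-1.3, 1.39], [0.25, 2.4], [-1.5, 4.64], [0.08, 2.09], [-2.65, 2.65]. Speed limits (rad/s): [2.22, 2.22, 2.79, 2.79, 3.14, 3.14, 3.14].

INTERFACE

Orientations are given as a unit quaternion [w, x, y, z].
In Python, from plant import * gives the robot as it stands.
- The arm moves only by the tool carry_out, never from a script. Its argument "series" is a list of rows, each a list of 3 entries, a list of its own where there are three numbers: the shift along the world's x, y, z in mm, then the turn, a rotation vector about the world's x, y, z in degrees, then the opening in per cent of the stroke, from 0 (shut) to 100 (fully open). In form: [[[x, y, z], [wx, wy, wz], fingers], ...]. A call has 1 to 10 rows; each row is the pose to reach, as a shift and turn from the pose commanded when the call began; what a row does not reach only later rows make up. A row lasts 1/10 s, in which the tool goes at most 50 mm and 8.59 degrees, less where a joint would pass 70% of its speed; a pose out of reach is approached as far as the arm can. A call with a gripper value outside its range is refused whole. The fingers move at their own pace and stop on an object; "squeeze" is the grip in N (left out, the last holds). Time passes only in rows, so rows that repeat a pose let the fingers close. It gives the time, the measured TCP pose, the force, the opening and the grip force at its end, in the units of the state.
- observe(): the state, without advancing time (a new reading comes with each control period).
- capture(name): name is "scene" or "side" or "wrist"; returns the picture (480x640x3 uint8, red, green, blue); there is no depth.
- calibration(name): a dict with "camera_matrix" (3x3 intrinsics, pixels), "rvec" (rotation vector, rad) and "tvec" (3), from world to camera coordinates, as OpenCV has them. Camera axes: x right, y down, z forward; pixel columns grow to the right and rows downward; lengths in m; the calibration is good to about 2 mm. The wrist camera is an equidistant fisheye: a pixel r from the principal point sees the ray r / f radians off the axis. A picture is of the moment at which its call begins: read the wrist's pose just before it. calibration takes no time and is no camera call; for the wrist camera it gives the pose at the moment of the call.
- finish_job(): hands the job in; it is judged then, once.
The state is a dict: "clock": time; "joint_pos": joint angles; "qd": joint speeds; "effort": joint torques, N m; "position": TCP position; "eef_rot": TCP orientation; "force": force on the tool from outside, world axes, zero at the start; "wrist_torque": the same for the moment, N m; "width": finger opening in m; "gripper_force": force on a finger pad.
Only numpy, scipy, OpenCV 4.12 (cv2) and the standard library are available. Lean on these libraries where they do the work, as an engineer would, in place of code of your own. Each camera call takes 0.05 s, during which the arm holds its last target. There are 200 camera calls.

TASK

Close the vents of the three lunch box tiers by pressing each lid's round plug down fully home with the fingertips: first the large tier, then the medium one, then the small one. Press lightly, leave the tiers standing where they are (nothing is to be gripped, lifted or pushed about), and do not disturb the other things on the counter.

Things in the scene. Friction and masses are not known exactly. Their poses are not given: they have to be found in the camera images.
- tier_large: the large lunch box tier, a loose closed white plastic box with a grey clip-on lid, 130 x 100 mm and 62 mm high to the lid's flat top, about 600 g; origin at the centre of its underside, x along its long side, z up. All three tiers look alike but for size
- vent_large_top (a point): top centre of the large tier's vent plug, white, round, 22 mm across, near a short end of the lid, 41 mm from the lid's centre along the tier's +x; open, it stands about 14 mm above the lid, home 6 mm. Its soft cap also squeezes 1 mm per 3 N (5 mm at most) and springs back. The point moves with the cap
- vent_large (a joint): how far the large tier's vent plug is pushed down, m: 0 fully open, 0.008 at its hard stop (home). The cap's own squeeze is not counted. It moves straight down against a steady friction of about 3 N, has no spring and stays where it is left
- tier_medium: the medium lunch box tier, a loose closed white plastic box with a grey clip-on lid, 108 x 84 mm and 52 mm high to the lid's flat top, about 450 g; origin at the centre of its underside, x along its long side, z up. All three tiers look alike but for size
- vent_medium_top (a point): top centre of the medium tier's vent plug, white, round, 22 mm across, near a short end of the lid, 30 mm from the lid's centre along the tier's +x; open, it stands about 14 mm above the lid, home 6 mm. Its soft cap also squeezes 1 mm per 3 N (5 mm at most) and springs back. The point moves with the cap
- vent_medium (a joint): how far the medium tier's vent plug is pushed down, m: 0 fully open, 0.008 at its hard stop (home). The cap's own squeeze is not counted. It moves straight down against a steady friction of about 3 N, has no spring and stays where it is left
- tier_small: the small lunch box tier, a loose closed white plastic box with a grey clip-on lid, 86 x 68 mm and 42 mm high to the lid's flat top, about 350 g; origin at the centre of its underside, x along its long side, z up. All three tiers look alike but for size
- vent_small_top (a point): top centre of the small tier's vent plug, white, round, 22 mm across, near a short end of the lid, 19 mm from the lid's centre along the tier's +x; open, it stands about 14 mm above the lid, home 6 mm. Its soft cap also squeezes 1 mm per 3 N (5 mm at most) and springs back. The point moves with the cap
- vent_small (a joint): how far the small tier's vent plug is pushed down, m: 0 fully open, 0.008 at its hard stop (home). The cap's own squeeze is not counted. It moves straight down against a steady friction of about 3 N, has no spring and stays where it is left
- tumbler: glass tumbler, 64 mm across, 95 mm high, loose; origin under its centre. Bystander
- jar: small lidded spice jar, 50 mm across, 85 mm high, loose; origin under its centre. Bystander
- scraper: blue silicone scraper with a wooden handle, about 180 mm long, 48 mm wide, 13 mm high, lying flat; origin under its middle, x towards the blade. Bystander
- board: round olive wood board, 230 mm across, 16 mm thick; origin under its centre. Bystander
- rolling_pin: steel rolling pin, 42 mm across, 300 mm long along its y, lying on the board; origin under its middle. Bystander
- spoon: steel spoon with a wooden handle, 170 mm long, lying flat along its x; origin under it. Bystander
- bowl: white ceramic bowl, 116 mm across, 50 mm high; origin under its centre. Bystander
Mind the look-alikes: they are no part of the job. Leave any yellow look-alike of the tier_medium alone.

How it is judged:
By the outcome, as a careful person would: the job done as asked, in the order asked, and still so for the second after the job is handed in, with the robot touching nothing.
It also fails if it takes over 48 s, if anything falls off the work surface, if the arm or the gripper's body presses on something with over 40 N, if the wrist force passes 120 N, or if a joint passes its speed limit or range.

## Working session

There is one attempt and no reset: what is moved stays moved. The work goes in short steps, Python scripts to look and compute and a tool call to move; the robot and the scene stay as the last step left them, time stands still between calls to the robot, and variables do not carry over. Pictures are saved under pics/ and viewed, at most 10 in all, crops included, and the job is handed in when it is done.

Besides the shell and the picture viewer there is one more tool, called after "Call:" by a JSON object that holds its "name" and its "arguments". carry_out: Moves the arm, as the interface text tells. Its arguments: {"type":"object","properties":{"series":{"type":"array"},"squeeze":{"type":"number"}},"required":["series"]}

```bash
mkdir -p pics
python3 - <<'E'
from plant import *
import cv2
print(observe())
for n in("scene","side"):
    cv2.imwrite(f"pics/{n}0.png",capture(n)[:,:,::-1]); print(calibration(n))
E
```

```text
{'clock': 0.0, 'joint_pos': array([ 1.22081799,  0.33393852,  0.03988477,  1.46629554, -0.01338655,
        1.34328301, -0.058467  ]), 'qd': array([-2.00451947e-03, -1.27216241e-03, -5.66588952e-05, -2.56694315e-04,
        1.22497345e-03,  2.34332278e-03, -1.61386206e-03]), 'effort': array([-7.60685816e-04, -6.58554840e+01,  1.36499114e+00, -4.05565131e+01,
        1.67721952e-02,  1.25728128e-02, -2.27595257e-05]), 'position': array([ 0.16116033, -0.62926493,  0.25239166]), 'eef_rot': array([-8.12083265e-04,  9.92148223e-01,  1.25064851e-01, -1.67930027e-04]), 'force': array([ 0.81452436,  0.35787705, -0.03176214]), 'wrist_torque': array([-0.01029291,  0.00463654,  0.0100426 ]), 'gripper_force': 0.0, 'width': 0.0852995520102339}
{'camera_matrix': array([[480.25558698,   0.        , 313.76877965],
       [  0.        , 480.25558698, 235.94652367],
       [  0.        ,   0.        ,   1.        ]]), 'rvec': array([ 1.20540887,  2.51864958, -0.7371011 ]), 'tvec': array([ 0.29880129, -0.38171406,  1.52573634])}
{'camera_matrix': array([[513.28798219,   0.        , 323.02973062],
       [  0.        , 513.28798219, 232.80003964],
       [  0.        ,   0.        ,   1.        ]]), 'rvec': array([ 0.82991042, -2.32764608,  1.29469289]), 'tvec': array([0.44966439, 0.21311185, 1.1066111 ])}
```

View pics/scene0.png

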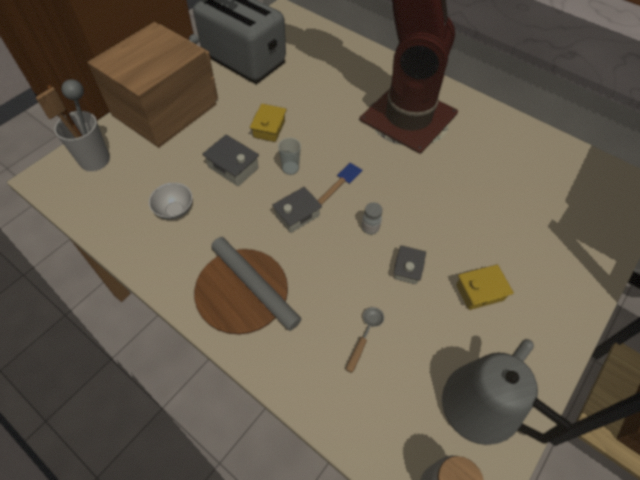

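View pics/side0.png

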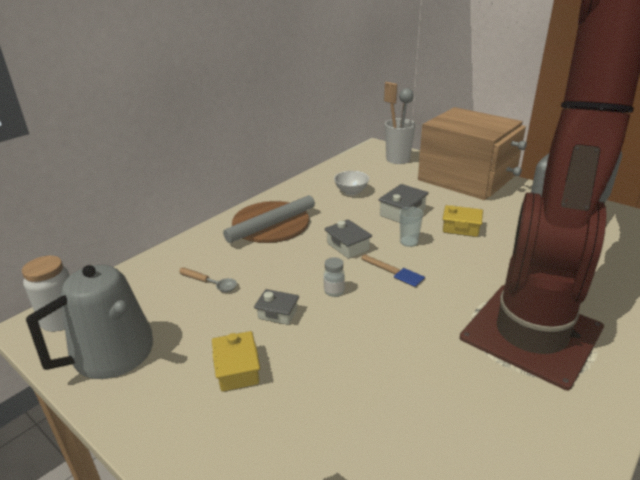

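The scene shows three grey-lidded tiers: large at about (231,158), medium at (297,208) and small at (410,264). Their plugs are near (240,158), (288,208) and (409,266). The yellow look-alikes at (268,122) and (485,286) are not part of the job. In the side view the plugs are near (397,198), (341,225) and (268,297). Next I'll enlarge both views and triangulate.

```bash
cat > h.py <<'E'
import numpy as np, cv2
from plant import *
def cam(n):
    c=calibration(n); R=cv2.Rodrigues(c["rvec"])[0]; return c["camera_matrix"],R,np.array(c["tvec"]).ravel()
def onz(n,uv,z):
    K,R,t=cam(n); o=-R.T@t; d=R.T@np.linalg.solve(K,[*uv,1]); return o+d*(z-o[2])/d[2]
def tri(a,b):
    P=[K@np.c_[R,t] for K,R,t in (cam("scene"),cam("side"))]
    X=cv2.triangulatePoints(*P,np.float64(a),np.float64(b)); return (X[:3]/X[3]).ravel()
E
python3 - <<'E'
from h import *
s=cv2.imread("pics/scene0.png");d=cv2.imread("pics/side0.png")
def crop(im,c,w=66,h=66): 
    x,y=c[0]-w//2,c[1]-h//2; print(x,y); return cv2.resize(im[y:y+h,x:x+w],None,fx=4,fy=4,interpolation=cv2.INTER_CUBIC)
cv2.imwrite("pics/crop.png",np.vstack([np.hstack([crop(s,c) for c in((232,160),(297,208),(409,264))]),np.hstack([crop(d,c) for c in((403,204),(347,236),(276,304))])]))
for a,b,z in (((240,158),(397,198),.076),((288,208),(341,225),.066),((409,266),(268,297),.056)):
    print(tri(a,b),onz("scene",a,z),onz("side",b,z))
E
```

```text
199 127
264 175
376 231
370 171
314 203
243 271
[ 0.50351519 -0.24334919  0.06354533] [ 0.51024056 -0.23517548  0.076     ] [ 0.49087079 -0.22177716  0.076     ]
[ 0.5462173  -0.03183105  0.05462527] [ 0.5514125  -0.02743729  0.066     ] [ 0.53405223 -0.01500486  0.066     ]
[0.48832639 0.3072592  0.04528482] [0.49382134 0.30786817 0.056     ] [0.47814339 0.31761164 0.056     ]
```

View pics/crop.png

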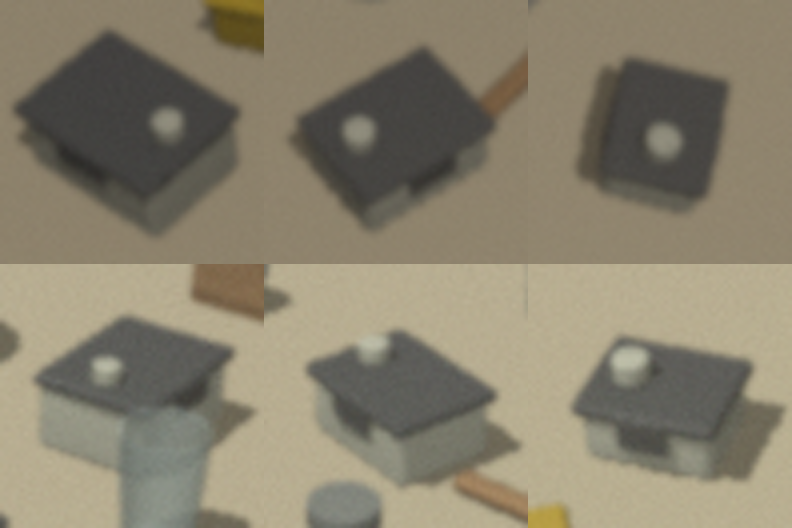

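The crop confirms three grey lids with white round plugs, in decreasing size from left to right. Plug top centres in the scene view are (240.5,156.8), (287.5,207) and (409.8,265.3). In the side view they are (396.5,196), (341.3,222.8) and (268.5,293.8).

Run:
```python
from h import *
for a,b,z in (((240.5,156.8),(396.5,196),.076),((287.5,207),(341.3,222.8),.066),((409.8,265.3),(268.5,293.8),.056)):
    print(tri(a,b).round(4),onz("scene",a,z)[:2].round(4),onz("side",b,z)[:2].round(4))
# lid corners in scene crops -> sizes
C=[[(108,32),(15,107),(148,195),(240,112)],[(424,48),(300,120),(373,228),(494,127)],[(629,58),(604,185),(707,198),(728,82)]]
for c,(ox,oy),k,z in zip(C,((199,127),(264,175),(376,231)),(0,264,528),(.062,.052,.042)):
    p=np.array([onz("scene",(ox+(x-k)/4,oy+y/4),z) for x,y in c]); print(p.mean(0).round(3),np.linalg.norm(np.roll(p,-1,0)-p,axis=1).round(3),p[:,:2].round(3).tolist())
for n,uv in dict(tumbler=(289,145),jar=(373,208)).items(): print(n,onz("scene",uv,.09).round(3))
K,R,t=cam("wrist"); print(K,(-R.T@t),R)
```

```text
[ 0.5038 -0.24    0.0713] [ 0.5062 -0.2371] [ 0.4989 -0.2315]
[ 0.5469 -0.0331  0.0601] [ 0.5498 -0.0305] [ 0.5406 -0.0247]
[0.4885 0.307  0.0528] [0.4909 0.3083] [0.4854 0.3088]
[ 0.509 -0.274  0.062] [0.093 0.128 0.095 0.126] [[0.463, -0.337], [0.556, -0.337], [0.556, -0.209], [0.46, -0.212]]
[ 0.526 -0.016  0.052] [0.101 0.099 0.111 0.081] [[0.463, -0.046], [0.561, -0.071], [0.596, 0.021], [0.485, 0.031]]
[0.477 0.305 0.042] [0.094 0.062 0.085 0.063] [[0.448, 0.258], [0.533, 0.296], [0.502, 0.349], [0.423, 0.316]]
tumbler [ 0.398 -0.153  0.09 ]
jar [0.429 0.152 0.09 ]
[[371.64829954   0.         321.08142816]
 [  0.         371.64829954 240.92464129]
 [  0.           0.           1.        ]] [ 0.23416878 -0.61179335  0.37328456] [[ 2.48043158e-01 -9.68748671e-01 -7.77218246e-04]
 [-9.26288134e-01 -2.37406124e-01  2.92623691e-01]
 [-2.83663328e-01 -7.18633765e-02 -9.56227364e-01]]
```

Run:
```python
from h import *
for uv in ((165,138),(216,103),(100,108)): print("box bottom",onz("scene",uv,0).round(3))
for z in (.1,.15,.2): print(z,[onz("scene",uv,z)[:2].round(3) for uv in ((155,98),(214,68),(92,62),(135,28))])
print("toaster",onz("scene",(255,78),0).round(3),onz("scene",(283,60),0).round(3))
```

```text
box bottom [ 0.551 -0.522  0.   ]
box bottom [ 0.343 -0.512  0.   ]
box bottom [ 0.593 -0.782  0.   ]
0.1 [array([ 0.511, -0.574]), array([ 0.305, -0.537]), array([ 0.525, -0.851]), array([ 0.326, -0.885])]
0.15 [array([ 0.541, -0.52 ]), array([ 0.345, -0.484]), array([ 0.554, -0.783]), array([ 0.365, -0.815])]
0.2 [array([ 0.571, -0.466]), array([ 0.385, -0.432]), array([ 0.583, -0.714]), array([ 0.404, -0.745])]
toaster [ 0.173 -0.498  0.   ] [ 0.042 -0.487  0.   ]
```

Call:
{"name": "carry_out", "arguments": {"series": [[[30,35,10],[0,0,0],0],[[60,70,10],[0,0,0],0],[[92,105,10],[0,0,0],0],[[125,142,10],[0,0,0],0],[[158,180,10],[0,0,0],0],[[190,217,10],[0,0,0],0],[[222,254,10],[0,0,0],0],[[255,291,10],[0,0,0],0],[[288,328,10],[0,0,0],0],[[318,362,10],[0,0,0],0]]}}

```text
clock: 1.1
position: [0.4804, -0.2654, 0.2632]
eef_rot: [-0.0, 0.992, 0.125, -0.0]
force: [0.2, -0.4, 0.1]
width: -0.0
gripper_force: 0.0
```

Call:
{"name": "carry_out", "arguments": {"series": [[[13,14,-30],[0,0,0],0],[[26,29,-65],[0,0,0],0],[[26,29,-90],[0,0,0],0],[[26,29,-90],[0,0,0],0],[[26,29,-90],[0,0,0],0]]}}

```text
clock: 1.6
position: [0.505, -0.239, 0.1736]
eef_rot: [-0.0, 0.992, 0.125, -0.0]
force: [-0.2, -0.5, 0.3]
width: -0.0001
gripper_force: 0.0
```

```bash
cat > w.py <<'E'
from h import *
import sys
def wpx(p,c):
    R=cv2.Rodrigues(c["rvec"])[0];K=c["camera_matrix"]; q=R@np.asarray(p)+np.ravel(c["tvec"])
    th=np.arctan2(np.hypot(q[0],q[1]),q[2]); u=q[:2]/np.hypot(q[0],q[1])*th*K[0,0]; return u+K[:2,2]
def won(uv,z,c):
    R=cv2.Rodrigues(c["rvec"])[0];K=c["camera_matrix"]; v=(np.array(uv)-K[:2,2])/K[0,0]; th=np.hypot(*v)
    d=R.T@np.r_[v/th*np.sin(th),np.cos(th)]; o=-R.T@np.ravel(c["tvec"]); return o+d*(z-o[2])/d[2]
def look(name,x,y,z):
    import pickle
    o=observe(); c=calibration("wrist"); im=capture("wrist"); cv2.imwrite(f"pics/{name}.png",im[:,:,::-1]); pickle.dump(c,open(f"pics/{name}.pkl","wb"))
    print(o["clock"],o["position"].round(4),o["force"].round(2),o["width"]); p=o["position"]
    print("expected plug px",wpx((x,y,z),c)," tip px",wpx((p[0],p[1],p[2]-.022),c))
E
python3 -c "
from w import *
look('wL',.505,-.238,.076)"
```

```text
1.6 [ 0.505  -0.239   0.1736] [-0.17 -0.47  0.27] -7.069441227052837e-05
expected plug px [317.78104377 253.11735098]  tip px [318.64316776 310.39166659]
```

View pics/wL.png

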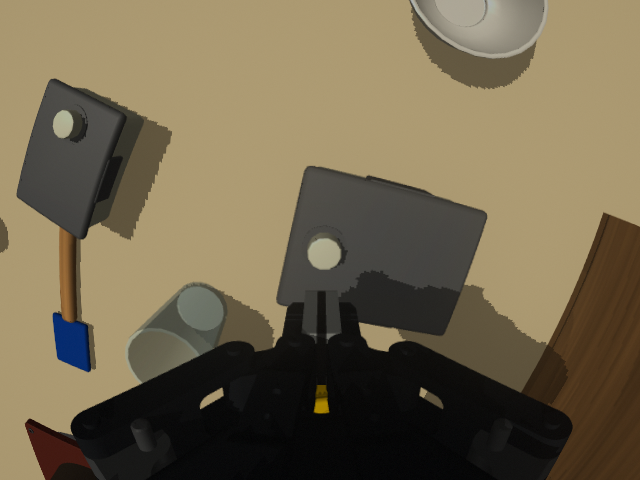

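The wrist view shows the large plug's top at (324,250) against an expected (318,253). The fingertips are shut at about (321,300), and the medium plug is visible at (64,124).

```bash
python3 -c "
from w import *
import pickle
c=pickle.load(open('pics/wL.pkl','rb'))
print(won((324,250),.076,c),won((64,124),.066,c))"
```

```text
[ 0.507932   -0.24123168  0.076     ] [ 0.54955183 -0.03848981  0.066     ]
```

Call:
{"name": "carry_out", "arguments": {"series": [[[2,-2,-35],[0,0,0],0],[[2,-2,-65],[0,0,0],0],[[2,-2,-70],[0,0,0],0],[[2,-2,-72],[0,0,0],0],[[2,-2,-74],[0,0,0],0],[[2,-2,-75],[0,0,0],0],[[2,-2,-76],[0,0,0],0],[[2,-2,-76],[0,0,0],0]]}}

```text
clock: 2.45
position: [0.5076, -0.2407, 0.0979]
eef_rot: [0.0, 0.992, 0.125, 0.0]
force: [0.3, 0.6, 0.7]
width: -0.0001
gripper_force: 0.1
```

Call:
{"name": "carry_out", "arguments": {"series": [[[0,0,-1],[0,0,0],0],[[0,0,-2],[0,0,0],0],[[0,0,-3],[0,0,0],0],[[0,0,-3],[0,0,0],0]]}}

```text
clock: 2.85
position: [0.5076, -0.2408, 0.0944]
eef_rot: [0.0, 0.992, 0.125, 0.0]
force: [1.4, -0.7, 2.8]
width: -0.0001
gripper_force: 1.3
```

Call:
{"name": "carry_out", "arguments": {"series": [[[0,0,-1],[0,0,0],0],[[0,0,-2],[0,0,0],0],[[0,0,-3],[0,0,0],0],[[0,0,-4],[0,0,0],0],[[0,0,-4],[0,0,0],0]]}}

```text
clock: 3.35
position: [0.5075, -0.2407, 0.0903]
eef_rot: [0.0, 0.992, 0.125, 0.0]
force: [1.3, -1.2, 1.6]
width: -0.0001
gripper_force: 1.2
```

Call:
{"name": "carry_out", "arguments": {"series": [[[0,0,-1],[0,0,0],0],[[0,0,-2],[0,0,0],0],[[0,0,-2],[0,0,0],0]]}}

```text
clock: 3.65
position: [0.5075, -0.2407, 0.0884]
eef_rot: [0.0, 0.992, 0.125, 0.0]
force: [-0.4, -1.1, 4.1]
width: -0.0002
gripper_force: 2.5
```

Call:
{"name": "carry_out", "arguments": {"series": [[[0,0,-1],[0,0,0],0],[[0,0,-1],[0,0,0],0]]}}

```text
clock: 3.85
position: [0.5075, -0.2407, 0.0877]
eef_rot: [0.0, 0.992, 0.125, 0.0]
force: [-0.1, 0.4, 7.3]
width: 0.0001
gripper_force: 3.6
```

Call:
{"name": "carry_out", "arguments": {"series": [[[0,0,-1],[0,0,0],0],[[0,0,-1],[0,0,0],0]]}}

```text
clock: 4.05
position: [0.5075, -0.2407, 0.0869]
eef_rot: [0.0, 0.992, 0.125, 0.0]
force: [-0.0, 0.0, 9.0]
width: -0.0001
gripper_force: 4.7
```

Call:
{"name": "carry_out", "arguments": {"series": [[[0,0,20],[0,0,0],0],[[0,0,60],[0,0,0],0],[[0,10,88],[0,0,0],0],[[10,50,88],[0,0,0],0],[[20,98,88],[0,0,0],0],[[30,145,88],[0,0,0],0],[[38,185,88],[0,0,0],0],[[42,206,88],[0,0,0],0],[[42,206,88],[0,0,0],0],[[42,206,88],[0,0,0],0]]}}

```text
clock: 5.05
position: [0.5486, -0.0347, 0.1736]
eef_rot: [-0.0, 0.992, 0.125, -0.001]
force: [-0.1, -0.5, -0.6]
width: 0.0001
gripper_force: 0.0
```

```bash
python3 -c "
from w import *
look('wM',.549,-.034,.066)"
```

```text
5.05 [ 0.5486 -0.0347  0.1736] [-0.1  -0.48 -0.59] 6.001352843903812e-05
expected plug px [318.51453506 247.41215058]  tip px [318.66232207 310.30232401]
```

View pics/wM.png

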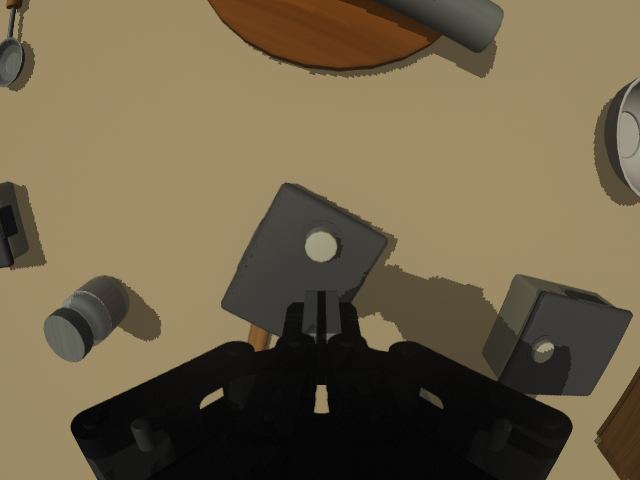

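The wrist view shows the medium plug's top at (321,246) against an expected (318.5,247.4), about 1 mm off. The large plug at (543,348) now sits low on its lid.

Call:
{"name": "carry_out", "arguments": {"series": [[[1,-1,-40],[0,0,0],0],[[1,-1,-75],[0,0,0],0],[[1,-1,-82],[0,0,0],0],[[1,-1,-84],[0,0,0],0],[[1,-1,-86],[0,0,0],0],[[1,-1,-88],[0,0,0],0],[[1,-1,-89],[0,0,0],0],[[1,-1,-90],[0,0,0],0],[[1,-1,-90],[0,0,0],0]]}}

```text
clock: 6.0
position: [0.5511, -0.0358, 0.0851]
eef_rot: [0.0, 0.992, 0.125, 0.001]
force: [0.6, -0.8, 2.9]
width: -0.0002
gripper_force: 1.4
```

Call:
{"name": "carry_out", "arguments": {"series": [[[0,0,-1],[0,0,0],0],[[0,0,-2],[0,0,0],0],[[0,0,-3],[0,0,0],0],[[0,0,-3],[0,0,0],0]]}}

```text
clock: 6.4
position: [0.5503, -0.0356, 0.0812]
eef_rot: [-0.0, 0.992, 0.125, 0.0]
force: [1.9, -0.4, 2.4]
width: 0.0
gripper_force: 1.4
```

Call:
{"name": "carry_out", "arguments": {"series": [[[0,0,-1],[0,0,0],0],[[0,0,-2],[0,0,0],0],[[0,0,-2],[0,0,0],0]]}}

```text
clock: 6.7
position: [0.5503, -0.0356, 0.0792]
eef_rot: [-0.0, 0.992, 0.125, 0.0]
force: [2.1, -0.5, 2.3]
width: 0.0
gripper_force: 1.4
```

Call:
{"name": "carry_out", "arguments": {"series": [[[0,0,-1],[0,0,0],0],[[0,0,-1],[0,0,0],0]]}}

```text
clock: 6.9
position: [0.5503, -0.0356, 0.0784]
eef_rot: [-0.0, 0.992, 0.125, 0.0]
force: [2.0, -1.0, 5.7]
width: -0.0001
gripper_force: 2.6
```

Call:
{"name": "carry_out", "arguments": {"series": [[[0,0,-1],[0,0,0],0],[[0,0,-1],[0,0,0],0]]}}

```text
clock: 7.1
position: [0.5503, -0.0356, 0.0776]
eef_rot: [0.0, 0.992, 0.125, 0.0]
force: [-0.7, -0.8, 7.6]
width: 0.0003
gripper_force: 3.7
```

Call:
{"name": "carry_out", "arguments": {"series": [[[0,0,-0.5],[0,0,0],0],[[0,0,-0.5],[0,0,0],0]]}}

```text
clock: 7.3
position: [0.5504, -0.0356, 0.0772]
eef_rot: [0.0, 0.992, 0.125, 0.0]
force: [1.0, -0.6, 8.5]
width: -0.0001
gripper_force: 4.3
```

Call:
{"name": "carry_out", "arguments": {"series": [[[0,0,20],[0,0,0],0],[[0,0,60],[0,0,0],0],[[-3,15,90],[0,0,0],0],[[-11,60,90],[0,0,0],0],[[-19,107,90],[0,0,0],0],[[-27,154,90],[0,0,0],0],[[-35,201,90],[0,0,0],0],[[-43,248,90],[0,0,0],0],[[-52,295,90],[0,0,0],0],[[-60,335,90],[0,0,0],0]]}}

```text
clock: 8.3
position: [0.4884, 0.3015, 0.1662]
eef_rot: [0.0, 0.992, 0.126, -0.001]
force: [0.3, 0.5, 0.5]
width: 0.0
gripper_force: 0.0
```

Call:
{"name": "carry_out", "arguments": {"series": [[[-1,7,0],[0,0,0],0],[[-1,7,0],[0,0,0],0],[[-1,7,0],[0,0,0],0]]}}

```text
clock: 8.6
position: [0.4894, 0.3048, 0.1661]
eef_rot: [0.001, 0.992, 0.125, -0.001]
force: [0.6, -0.3, 0.1]
width: -0.0001
gripper_force: 0.0
```

```bash
python3 -c "
from w import *
look('wS',.489,.3075,.056)"
```

```text
8.6 [0.4894 0.3048 0.1661] [ 0.62 -0.27  0.12] -0.00012699382745522228
expected plug px [315.00093384 246.67726671]  tip px [318.51593288 310.33943591]
```

View pics/wS.png

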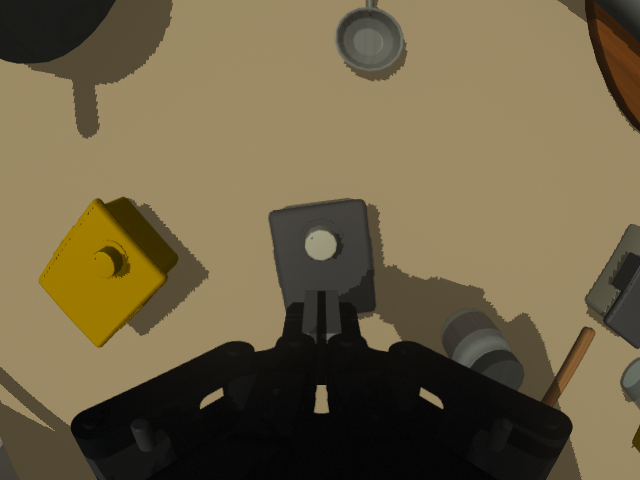

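The wrist view shows the small plug's top at (321,244). The yellow look-alike at (107,262) is well clear.

```bash
python3 -c "
from w import *
import pickle
print(won((321,244),.056,pickle.load(open('pics/wS.pkl','rb'))),won((321,246),.066,pickle.load(open('pics/wM.pkl','rb'))),observe()['position'])"
```

```text
[0.49174212 0.30415734 0.056     ] [ 0.55032845 -0.03531705  0.066     ] [0.48972848 0.30434951 0.16623933]
```

Call:
{"name": "carry_out", "arguments": {"series": [[[2,0,-40],[0,0,0],0],[[2,0,-75],[0,0,0],0],[[2,0,-84],[0,0,0],0],[[2,0,-86],[0,0,0],0],[[2,0,-88],[0,0,0],0],[[2,0,-90],[0,0,0],0],[[2,0,-91],[0,0,0],0],[[2,0,-92],[0,0,0],0],[[2,0,-92],[0,0,0],0]]}}

```text
clock: 9.55
position: [0.4919, 0.3067, 0.0755]
eef_rot: [-0.0, 0.992, 0.125, 0.001]
force: [1.3, 0.0, 3.1]
width: 0.0001
gripper_force: 1.4
```

Call:
{"name": "carry_out", "arguments": {"series": [[[0,0,-1],[0,0,0],0],[[0,0,-2],[0,0,0],0],[[0,0,-3],[0,0,0],0],[[0,0,-3],[0,0,0],0]]}}

```text
clock: 9.95
position: [0.4914, 0.3065, 0.0718]
eef_rot: [-0.0, 0.992, 0.125, 0.0]
force: [2.4, 0.8, 2.9]
width: 0.0001
gripper_force: 1.4
```

Call:
{"name": "carry_out", "arguments": {"series": [[[0,0,-1],[0,0,0],0],[[0,0,-1],[0,0,0],0]]}}

```text
clock: 10.15
position: [0.4913, 0.3064, 0.0707]
eef_rot: [-0.0, 0.992, 0.125, -0.0]
force: [2.0, 1.0, 2.7]
width: -0.0004
gripper_force: 1.3
```

Call:
{"name": "carry_out", "arguments": {"series": [[[0,0,-1],[0,0,0],0],[[0,0,-1],[0,0,0],0]]}}

```text
clock: 10.35
position: [0.4912, 0.3064, 0.0697]
eef_rot: [-0.0, 0.992, 0.125, -0.0]
force: [1.3, -0.2, 1.8]
width: 0.0001
gripper_force: 1.3
```

Call:
{"name": "carry_out", "arguments": {"series": [[[0,0,-1],[0,0,0],0],[[0,0,-1],[0,0,0],0]]}}

```text
clock: 10.55
position: [0.4912, 0.3064, 0.0688]
eef_rot: [0.0, 0.992, 0.125, -0.0]
force: [1.4, 0.4, 4.0]
width: -0.0002
gripper_force: 2.1
```

Call:
{"name": "carry_out", "arguments": {"series": [[[0,0,-1],[0,0,0],0],[[0,0,-1],[0,0,0],0]]}}

```text
clock: 10.75
position: [0.4913, 0.3064, 0.068]
eef_rot: [0.0, 0.992, 0.125, 0.0]
force: [0.7, 1.3, 6.7]
width: -0.0002
gripper_force: 3.3
```

Call:
{"name": "carry_out", "arguments": {"series": [[[0,0,-0.5],[0,0,0],0],[[0,0,-0.5],[0,0,0],0]]}}

```text
clock: 10.95
position: [0.4912, 0.3064, 0.0676]
eef_rot: [0.0, 0.992, 0.125, 0.0]
force: [-0.2, -0.2, 8.0]
width: -0.0001
gripper_force: 3.8
```

Call:
{"name": "carry_out", "arguments": {"series": [[[0,0,20],[0,0,0],0],[[0,0,60],[0,0,0],0],[[0,0,110],[0,0,0],0],[[0,0,150],[0,0,0],0],[[0,0,150],[0,0,0],0],[[0,0,150],[0,0,0],0]]}}

```text
clock: 11.55
position: [0.4912, 0.3062, 0.2175]
eef_rot: [0.0, 0.992, 0.125, 0.0]
force: [0.7, -0.4, -0.3]
width: -0.0
gripper_force: 0.0
```

Run:
```python
from h import *
s=capture("scene")[:,:,::-1];d=capture("side")[:,:,::-1]
def crop(im,c,w=66,h=66): 
    x,y=c[0]-w//2,c[1]-h//2; return cv2.resize(im[y:y+h,x:x+w],None,fx=4,fy=4,interpolation=cv2.INTER_CUBIC)
cv2.imwrite("pics/crop2.png",np.vstack([np.hstack([crop(s,c) for c in((232,160),(297,208),(409,264))]),np.hstack([crop(d,c) for c in((403,204),(347,236),(276,304))])]))
```

```text
(no output)
```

View pics/crop2.png

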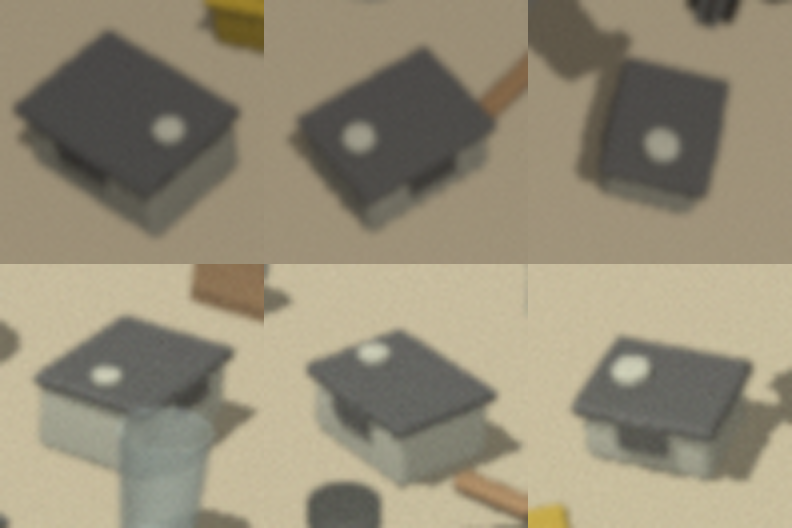

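All three plugs now sit low and about equally so (side-view tops near (106,375), (373,353) and (630,369) in the crop). The tiers haven't moved.

```bash
python3 -c "
from plant import *
print(finish_job())"
```

```text
the job is handed in; nothing more can be done
None
```

I pressed the large, medium and small vents home in that order with at most about 9 N read at the wrist; the last pictures show all three plugs down and the tiers unmoved, and the job was handed in at about 12 s (no verdict was shown).

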